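Plug in the carving lamp, raise its telescopic stand to the second stop and hold it

ROBOT

A 7-joint arm with a two-finger parallel gripper is mounted at the origin on a cart in front of the work surface, level with it; the furniture and walls round the work are solid. World frame = base frame: x ahead of the robot, y to its left, z up, the work surface at z = 0. Lengths are in m, angles in rad, forces in N, time in s.
With the tool pointing down it reaches from about 0.4 to 0.75 m from the base axis. Payload 19.5 kg.
Tool frame: the origin (TCP) lies between the finger pads; the fingertips stand 19 mm ahead of it and the grasp point (between the pads) is the TCP; z points along the fingers, y is the line along which they close (so a half turn about z gives the same grasp; the last joint's range is limited). The gripper opens to 85 mm and grips with 20 to 120 N. Pads are 22 mm wide; open, the fingers measure 114 mm over their backs; the gripper's body (76 mm by 85 mm) begins 54 mm behind the grasp point. The pads swing forward as they close: fully open they stand 13 mm farther back than shut.
Start: joints at [1.183, 0.707, -0.028, 1.485, 0.022, 0.951, -0.075], TCP at [0.195, -0.541, 0.25] pointing down, gripper open.
Joint ranges: [-2.71, 2.71], [-0.32, 2.16], [-1.57, 1.52], [0, 2.45], [-1.46, 4.6], [0, 2.02], [-2.83, 2.83]. Speed limits (rad/s): [1.89, 1.89, 2.57, 2.57, 3.01, 3.01, 3.01].

INTERFACE

Orientations are given as a unit quaternion [w, x, y, z].
In Python, from workcell import robot, optics, workorder gives the robot as it stands.
- The arm moves only by the shell command python3 -m inch 'ROWS' [FORCE]. ROWS is a JSON object of lists of equal length, an entry for each row: "offset": the shift along the tool's x, y, z in mm, a list of three; "angular": the turn, a rotation vector about the tool's x, y, z in rad, a list of three; "fingers": the finger opening in mm, from 0 to 85.4. A call has 1 to 8 rows; each row is the pose to reach, as a shift and turn from the pose commanded when the call began, along the tool's axes at that moment; what a row does not reach only later rows make up. A row lasts 1/10 s, in which the tool goes at most 50 mm and 8.59 degrees, less where a joint would pass 70% of its speed; a pose out of reach is approached as far as the arm can. A call with a gripper value outside its range is refused whole. The fingers move at their own pace and stop on an object; FORCE is the grip in N (left out, the last holds). Time passes only in rows, so rows that repeat a pose let the fingers close. It gives the time, the measured TCP pose, the force, the opening and the grip force at its end, in the units of the state.
- robot.get_state(): the state, without advancing time (a new reading comes with each control period).
- optics.capture(name): name is "scene" or "top" or "wrist"; returns the picture (384x512x3 uint8, red, green, blue); there is no depth.
- optics.camera_model(name): a dict with "camera_matrix" (3x3 intrinsics, pixels), "rvec" (rotation vector, rad) and "tvec" (3), from world to camera coordinates, as OpenCV has them. Camera axes: x right, y down, z forward; pixel columns grow to the right and rows downward; lengths in m; the calibration is good to about 2 mm. The wrist camera is an equidistant fisheye: a pixel r from the principal point sees the ray r / f radians off the axis. A picture is of the moment at which its call begins: read the wrist's pose just before it. camera_model takes no time and is no camera call; for the wrist camera it gives the pose at the moment of the call.
- workorder.hand_in(): hands the job in; it is judged then, once.
The state is a dict: "time_s": time; "joint_positions": joint angles; "joint_velocities": joint speeds; "joint_torque": joint torques, N m; "tcp_pos": TCP position; "tcp_rot": TCP orientation; "ft_force": force on the tool from outside, world axes, zero at the start; "ft_torque": the same for the moment, N m; "width": opening from 0.0 (shut) to 1.0 (fully open); "gripper_force": force on a finger pad.
Only numpy, scipy, OpenCV 4.12 (cv2) and the standard library are available. Lean on these libraries where they do the work, as an engineer would, in place of code of your own. Each camera call takes 0.05 s, during which the arm holds its last target. There are 200 camera calls.

TASK

Set up the lamp for carving: lift the small LED lamp out of its charging dock and plug its pin fully into the socket at the end of the stand's side arm, with its white panel facing outward along the arm, away from the stand, and let go of it while the stand is still fully down. Then squeeze the orange button into the grip head of the stand and pull the head straight up, past the first stop, until it comes up against the second, topmost stop, and finish while holding it there with the button squeezed: it sinks if you let go, and I will then tighten its clamp ring. Leave the other things on the worktop where they are.

Things in the scene. Friction and masses are not known exactly. Their poses are not given: they have to be found in the camera images.
- lamp: loose LED lamp, 0.13 kg, upright, pin down in the dock at the start. Black box 28 mm thick (x), 66 wide (y), 48 high, white panel on its +x face, fins behind; under it a round flange 24 mm across, 10 high; under that a steel pin 8 mm across, 26 long, tip tapered. Origin: centre of the flange's underside, where the pin begins; z up. The box spans z = 9 to 57 mm above the origin.
- lamp_panel (a point): centre of the lamp's white panel, 15 mm in front (x) of and 33 mm above the lamp's origin
- dock: fixed charging dock: flat white foot 86 x 100 mm, 10 high, in its middle a square socket block 42 mm high with a hole 10.4 mm wide and 30 mm deep that holds the lamp's pin. Origin: centre of its underside on the worktop; z up.
- lamp_stand: fixed telescopic stand: dark round foot 117 mm across, 26 high; upright aluminium tube 27 mm across, 149 mm high, with a black clamp ring 33 mm across round its upper end (leave it). Origin: centre of the foot's underside, on the tube's axis; z up, x along the side arm, y the direction in which the button is pressed.
- grip_head: black grip head 32 x 32 mm, 46 high, on the mast. Origin: its centre, on the mast's axis, 173 mm above the worktop when down. Axes as the stand's. Orange button (17 wide, 25 high, origin's height) stands 7 mm out of the -y face; to squeeze it, grip along y from above, one finger on it, one on the +y face: 39 mm across, 33 squeezed. The 12 mm side arm leaves +x, 12 mm lower.
- socket (a point): centre of the mouth of the hole in the black socket block (28 x 28 mm, 32 high) at the arm's end: 120 mm along x from the grip head's origin, 3 mm lower (170 mm above the worktop when down; moves with the mast). Hole 10.4 mm wide, 28 deep, 3 mm chamfer. Fully plugged in, the lamp's flange rests on the block and its origin lies at this point. x outward along the arm, z up.
- mast (a joint): height of the mast in m: 0 down, about 0.05 first stop, 0.10 second stop, the end of its travel. A spring catch (2 mm of play) locks it at 0 and at the first stop unless the button is squeezed; the second has no catch. Let go off a stop, it sinks onto the next tooth (0.062 or 0.012). With the lamp it weighs about 6 N; friction 0.5 N, damping 12 N per m/s.
- button (a joint): travel of the orange button in m: 0 out, 0.006 fully in; needs about 5.5 N to start and 11 N to be fully in; the catch is free beyond 0.004. It springs out when released.
- cup: frosted plastic cup, 65 mm, loose bystander; origin under its centre
- peeler: peeler with red grip, 159 mm long (along its y), loose bystander; origin under its centre
- cork_1: upright cork, 22 mm across and 38 mm high, loose bystander; origin under its centre
Not all that is in view belongs to the job. What is shaped like the lamp but red is not meant.

How it is judged:
By the outcome, as a careful person would: the job done as asked, in the order asked, and still so for the second after the job is handed in, while the arm keeps its last pose, push and grip.
It also fails if it takes over 51 s, if anything falls off the work surface, if the arm or the gripper's body presses on something with over 40 N, if the wrist force passes 120 N, or if a joint passes its speed limit or range.

## Working session

There is one attempt and no reset: what is moved stays moved. The work goes in short steps, Python scripts to look and compute and a shell command to move; the robot and the scene stay as the last step left them, time stands still between calls to the robot, and variables do not carry over. Pictures are saved under pics/ and viewed, at most 10 in all, crops included, and the job is handed in when it is done.

```bash
mkdir -p pics; ls
cat > h.py <<'E'
import numpy as np, cv2
from workcell import robot, optics, workorder
def cam(n):
    m=optics.camera_model(n); K=np.array(m["camera_matrix"],float); r=np.array(m["rvec"],float).reshape(3); t=np.array(m["tvec"],float).reshape(3)
    R=cv2.Rodrigues(r)[0]; return K,R,t
def ray(n,u,v,c=None):
    K,R,t=c or cam(n); x=(u-K[0,2])/K[0,0]; y=(v-K[1,2])/K[1,1]
    if n=="wrist":
        th=np.hypot(x,y); s=np.sin(th)/max(th,1e-9); d=np.array([x*s,y*s,np.cos(th)])
    else: d=np.array([x,y,1.])
    d=R.T@d; return -R.T@t, d/np.linalg.norm(d)
def onz(n,u,v,z,c=None):
    o,d=ray(n,u,v,c); return o+d*(z-o[2])/d[2]
def tri(a,b):
    (o1,d1),(o2,d2)=a,b
    s=np.linalg.lstsq(np.c_[d1,-d2],o2-o1,rcond=None)[0]
    p,q=o1+s[0]*d1,o2+s[1]*d2; return (p+q)/2,np.linalg.norm(p-q)
def proj(n,P,c=None):
    K,R,t=c or cam(n); p=R@np.array(P)+t
    if n=="wrist":
        r=np.hypot(p[0],p[1]); th=np.arctan2(r,p[2]); x,y=p[:2]/max(r,1e-9)*th
    else: x,y=p[:2]/p[2]
    return np.array([K[0,0]*x+K[0,2],K[1,1]*y+K[1,2]])
def save(im,f,s=1.5): cv2.imwrite(f,cv2.resize(im[:,:,::-1],None,fx=s,fy=s,interpolation=cv2.INTER_CUBIC))
E
python3 - <<'E'
from h import *
s=robot.get_state(); print(s)
for n in("scene","top"):
    im=optics.capture(n); np.save(n+".npy",im); save(im,f"pics/{n}.png")
    K,R,t=cam(n); print(n,K[0,0],-R.T@t,R[2])
E
```

```text
pics
{'time_s': 0.0, 'joint_positions': array([ 1.18329141,  0.70710158, -0.02762706,  1.48500295,  0.02201961,
        0.95087391, -0.07548162]), 'joint_velocities': array([-0.0008723 , -0.00181965, -0.00014177,  0.00243252,  0.00011984,
        0.00019338, -0.0001985 ]), 'joint_torque': array([-1.07385680e-03, -8.83189344e+01,  1.23446669e+00, -2.36162156e+01,
        1.69682514e-02,  6.58502657e-03,  1.78441854e-05]), 'tcp_pos': array([ 0.19481775, -0.54073687,  0.24982724]), 'tcp_rot': array([-5.29118546e-04,  9.85086191e-01,  1.72060753e-01, -1.14502107e-04]), 'ft_force': array([0.45258871, 0.77950126, 0.09432962]), 'ft_torque': array([ 0.01744127,  0.04165048, -0.03656373]), 'gripper_force': 0.0, 'width': 0.9995783317818098}
scene 439.15523277321256 [-0.13902484  0.55226945  0.69197611] [ 0.70156994 -0.36815198 -0.6101342 ]
top 375.0752759228852 [0.41077564 0.19191275 0.97307728] [ 0.13115558  0.02396875 -0.991072  ]
```

View pics/scene.png

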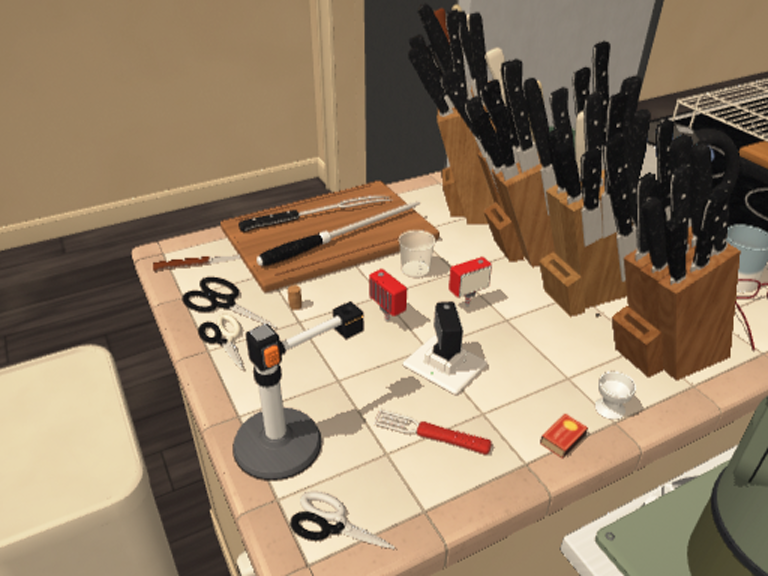

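View pics/top.png

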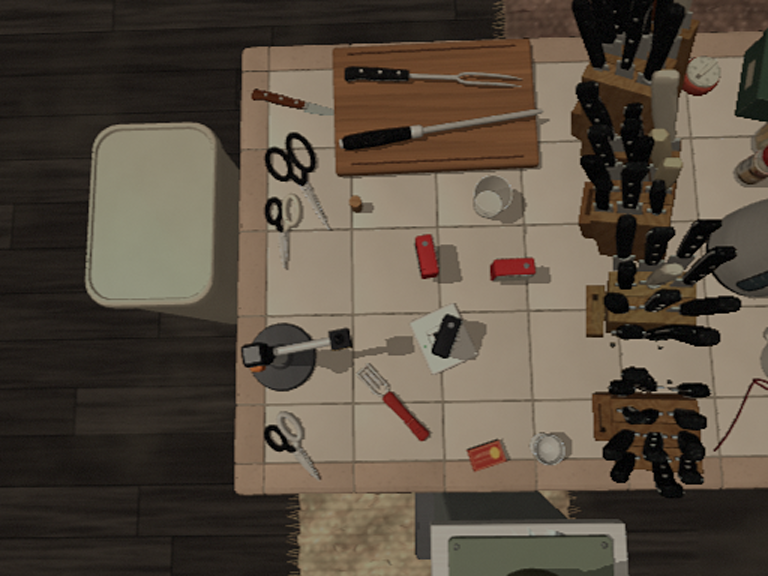

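The scene view shows the stand at (270,400), its button at (270,355), its socket block at (348,320), and the lamp in its dock at (447,340). The top view shows the head at (258,355), the socket at (340,340), and the lamp at (447,337). I'll zoom in on these.

Run:
```python
from h import *
s=np.load("scene.npy");t=np.load("top.npy")
a=s[195:275,155:255];b=s[195:275,255:355];c=t[195:275,155:255];d=t[195:275,255:355]
I=np.vstack([np.hstack([a,b]),np.hstack([c,d])])
I=np.clip(255*(I/255.)**0.6,0,255).astype(np.uint8)
cv2.imwrite("pics/crop.png",cv2.resize(I[:,:,::-1],(800,600) if 0 else (750,600),interpolation=cv2.INTER_CUBIC))
for n,u,v,z in[("top",447/1.5,312/1.5,0),("top",283/1.5,360/1.5,0.026),("top",340/1.5,338/1.5,.17),("top",447/1.5,337/1.5,.1),("top",258/1.5,353/1.5,.196),("top",240/1.5,490/1.5,0),("top",765/1.5,490/1.5,0),("top",240/1.5,50/1.5,0)]:
    print(n,u,v,onz(n,u,v,z).round(3))
def blob(im,f,box):
    h=cv2.cvtColor(im,cv2.COLOR_RGB2HSV); m=f(h.astype(int)); k=np.zeros_like(m); x0,y0,x1,y1=box; k[y0:y1,x0:x1]=m[y0:y1,x0:x1]
    n,l,st,ce=cv2.connectedComponentsWithStats(k.astype(np.uint8)); i=1+np.argmax(st[1:,4]); pts=np.argwhere(l==i)[:,::-1].astype(np.float32); return ce[i],st[i],cv2.minAreaRect(pts)
dark=lambda h:(h[...,2]<70)
print("lamp top",blob(t,dark,(283,205,312,242)))
print("sock top",blob(t,dark,(218,215,238,235)))
print("sock scene",blob(s,dark,(220,195,245,230)))
print("lamp scene",blob(s,dark,(285,198,312,240)))
print("button sc",blob(s,lambda h:(h[...,0]<18)&(h[...,1]>170)&(h[...,2]>120),(170,220,190,250)))
white=lambda h:(h[...,1]<40)&(h[...,2]>170)
print("dock top",blob(t,white,(270,200,320,250)))
```

```text
top 298.0 208.0 [0.5  0.12 0.  ]
top 188.66666666666666 240.0 [0.422 0.399 0.026]
top 226.66666666666666 225.33333333333334 [0.45  0.286 0.17 ]
top 298.0 224.66666666666666 [0.452 0.129 0.1  ]
top 172.0 235.33333333333334 [0.43  0.397 0.196]
top 160.0 326.6666666666667 [0.207 0.476 0.   ]
top 510.0 326.6666666666667 [ 0.197 -0.391  0.   ]
top 160.0 33.333333333333336 [0.997 0.49  0.   ]
lamp top (array([297.1179941 , 223.96460177]), array([288, 210,  20,  29, 339], dtype=int32), ((296.3648986816406, 223.49632263183594), (14.865822792053223, 28.193803787231445), 19.98310661315918))
sock top (array([226.69662921, 225.80898876]), array([219, 219,  16,  15, 178], dtype=int32), ((226.88461303710938, 225.92308044433594), (13.532013893127441, 13.924245834350586), 78.69007110595703))
sock scene (array([232.3257329 , 212.68078176]), array([222, 201,  20,  25, 307], dtype=int32), ((232.00003051757812, 212.50001525878906), (20.57182502746582, 20.124608993530273), 63.43495178222656))
lamp scene (array([298.74897959, 220.63469388]), array([289, 202,  19,  38, 490], dtype=int32), ((298.6272277832031, 220.40533447265625), (17.61333465576172, 37.18752670288086), 3.945185899734497))
button sc (array([180.71551724, 236.99137931]), array([176, 230,  10,  15, 116], dtype=int32), ((180.8076934814453, 237.0384521484375), (13.335897445678711, 9.41357421875), 78.69007110595703))Traceback (most recent call last):
  File "<stdin>", line 19, in <module>
  File "<stdin>", line 11, in blob
    return _wrapfunc(a, 'argmax', axis=axis, out=out, **kwds)
    return bound(*args, **kwds)
ValueError: attempt to get argmax of an empty sequence
```

View pics/crop.png

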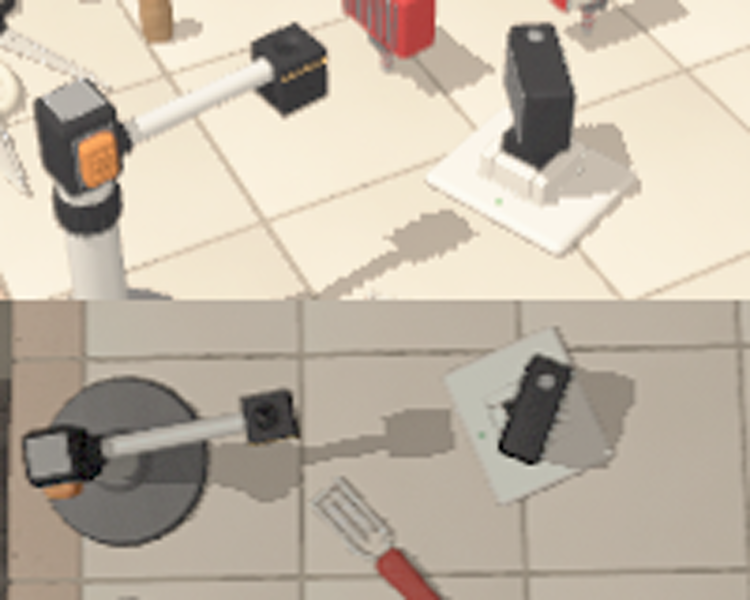

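The lamp stands in its dock in both crops. Its long axis runs roughly along world (0.92,-0.39). It isn't clear which face is the panel, so I'll check with the wrist camera. I'll rise first to clear the knife blocks.

```bash
python3 -m inch '{"offset":[[0,0,-50],[0,0,-100],[0,0,-150],[0,0,-200],[0,0,-250],[0,0,-250]],"angular":[[0,0,0],[0,0,0],[0,0,0],[0,0,0],[0,0,0],[0,0,0]],"fingers":[85,85,85,85,85,85]}'
python3 -m inch '{"offset":[[28,-34,0],[56,-68,0],[84,-102,0],[112,-136,0],[140,-170,0],[168,-204,0],[196,-238,0],[220,-277,0]],"angular":[[0,0,-0.15],[0,0,-0.3],[0,0,-0.45],[0,0,-0.6],[0,0,-0.75],[0,0,-0.9],[0,0,-1.05],[0,0,-1.2]],"fingers":[85,85,85,85,85,85,85,85]}'
python3 -c "
from h import *
print(robot.get_state()); K,R,t=cam('wrist'); print(K,-R.T@t,R[2])"
```

```text
time_s: 0.7
tcp_pos: [0.195, -0.5414, 0.5055]
tcp_rot: [0.004, 0.985, 0.172, 0.001]
ft_force: [0.0, -0.2, -2.0]
width: 0.998
gripper_force: 0.0
time_s: 1.5
tcp_pos: [0.3082, -0.2041, 0.4999]
tcp_rot: [-0.0, 0.714, 0.7, -0.0]
ft_force: [2.0, 0.1, 0.2]
width: 0.995
gripper_force: 0.0
{'time_s': 1.5, 'joint_positions': array([ 0.80456877,  0.16796778, -0.39279596,  1.53756537,  0.06446512,
        1.44953299,  0.39017315]), 'joint_velocities': array([-0.57536829, -0.34848927, -0.5579836 ,  0.47950367, -0.03201416,
       -0.11580906,  0.35148866]), 'joint_torque': array([  9.03447479, -41.6059649 ,   2.4033013 , -30.67531943,
         0.36060261,   0.62699843,  -1.07086983]), 'tcp_pos': array([ 0.30824917, -0.20406852,  0.49985502]), 'tcp_rot': array([-3.07142066e-04,  7.13699995e-01,  7.00451435e-01, -9.81404150e-05]), 'ft_force': array([2.00747205, 0.14419701, 0.24707205]), 'ft_torque': array([ 0.04805645, -0.08940168, -0.00766206]), 'gripper_force': 0.0, 'width': 0.9947383363829609}
[[297.31863964   0.         254.0091726 ]
 [  0.         297.31863964 191.24656935]
 [  0.           0.           1.        ]] [ 0.30909058 -0.13657717  0.62370432] [-0.00559486 -0.26555256 -0.96408015]
```

```bash
python3 -m inch '{"offset":[[43,17,20],[86,34,40],[129,51,60],[172,68,90],[215,85,115],[258,102,140],[300,119,160],[333,135,170]],"angular":[[0,0,-0.15],[0,0,-0.3],[0,0,-0.45],[0,0,-0.6],[0,0,-0.75],[0,0,-0.9],[0,0,-1.05],[0,0,-1.19]],"fingers":[85,85,85,85,85,85,85,85]}'
python3 -m inch '{"offset":[[0,0,0],[0,0,0]],"angular":[[0,0,0],[0,0,0]],"fingers":[85,85]}'
python3 - <<'E'
from h import *
s=robot.get_state(); c=cam("wrist"); im=optics.capture("wrist")
np.savez("w1.npz",im=im,K=c[0],R=c[1],t=c[2]); print(s["tcp_pos"],s["tcp_rot"],s["joint_positions"].round(2))
save(im,"pics/w1.png",1.5)
for P in[(.452,.129,.1),(.45,.286,.17),(.43,.4,.196)]: print(proj("wrist",P,c)*1.5)
E
```

```text
time_s: 2.3
tcp_pos: [0.4512, 0.1254, 0.3288]
tcp_rot: [-0.001, 0.198, 0.98, -0.0]
ft_force: [1.0, -1.4, 1.4]
width: 0.995
gripper_force: 0.0
time_s: 2.5
tcp_pos: [0.4509, 0.1243, 0.3295]
tcp_rot: [-0.001, 0.201, 0.98, -0.0]
ft_force: [-0.4, -1.4, 0.8]
width: 0.994
gripper_force: 0.0
[0.45093346 0.1242528  0.32952214] [-9.58684962e-04  2.00917166e-01  9.79607757e-01 -1.25553198e-04] [ 0.1   0.52 -0.74  1.7   0.39  1.08  0.4 ]
[387.01671229 250.82850817]
[598.28549649 181.59242325]
[726.36746224 109.45139475]
```

View pics/w1.png

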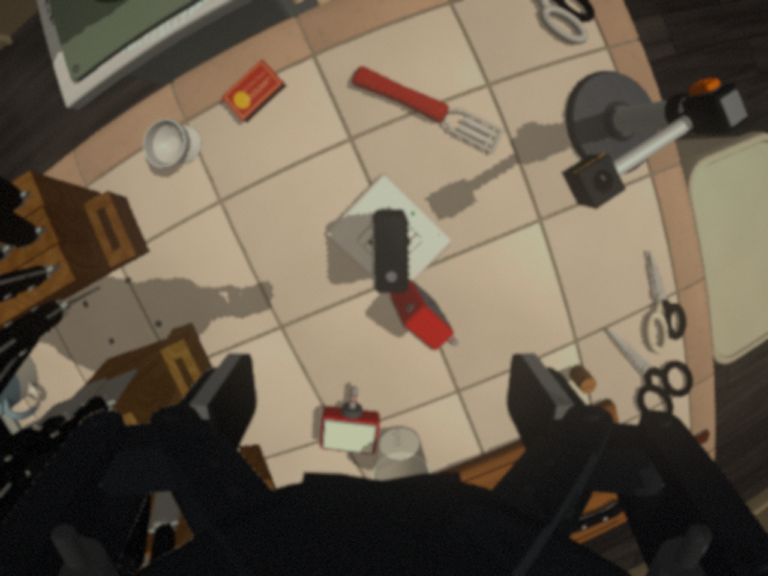

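The wrist view shows the lamp from above at (392,250), the socket at (602,178) and the head at (720,105). I'll zoom in to tell the panel from the fins.

Run:
```python
from h import *
s=np.load("scene.npy");t=np.load("top.npy");w=np.load("w1.npz")["im"]
f=lambda I,x,y:cv2.resize(np.clip(255*(I[y-22:y+22,x-18:x+18]/255.)**0.5,0,255).astype(np.uint8),(260,318),interpolation=cv2.INTER_CUBIC)
cv2.imwrite("pics/z.png",np.hstack([f(s,298,221),f(t,297,223),f(w,261,167)])[:,:,::-1])
```

```text
(no output)
```

View pics/z.png

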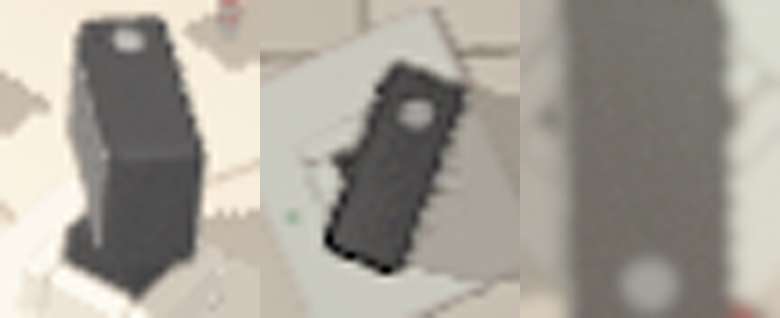

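The evidence conflicts, so I'll shift the wrist camera toward +y. That also gives a closer look at the stand.

```bash
python3 -m inch '{"offset":[[0,45,0],[0,90,0],[0,135,0],[0,150,0],[0,150,0],[0,150,0]],"angular":[[0,0,0],[0,0,0],[0,0,0],[0,0,0],[0,0,0],[0,0,0]],"fingers":[85,85,85,85,85,85]}'
python3 - <<'E'
from h import *
s=robot.get_state(); c=cam("wrist"); im=optics.capture("wrist")
np.savez("w2.npz",im=im,K=c[0],R=c[1],t=c[2]); print(s["tcp_pos"],s["tcp_rot"],-c[1].T@c[2])
x,y=proj("wrist",(.452,.129,.08),c).astype(int);u,v=proj("wrist",(.44,.34,.18),c).astype(int);print(x,y,u,v)
g=np.clip(255*(im/255.)**0.55,0,255).astype(np.uint8); g=cv2.copyMakeBorder(g,60,60,80,80,0)
p=lambda x,y,a,b,sz:cv2.resize(g[y+60-b:y+60+b,x+80-a:x+80+a],sz,interpolation=cv2.INTER_CUBIC)
cv2.imwrite("pics/w2.png",np.hstack([p(x,y,25,40,(300,480)),p(u,v,75,80,(450,480))])[:,:,::-1])
E
```

```text
time_s: 3.15
tcp_pos: [0.5106, 0.2603, 0.3306]
tcp_rot: [0.0, 0.202, 0.979, -0.0]
ft_force: [-0.3, -0.8, -0.2]
width: 0.994
gripper_force: 0.0
[0.51057119 0.2602697  0.33060566] [ 2.25350094e-04  2.02306929e-01  9.79322121e-01 -1.99485214e-04] [0.44813109 0.28717689 0.45441718]
146 164 303 81
```

View pics/w2.png

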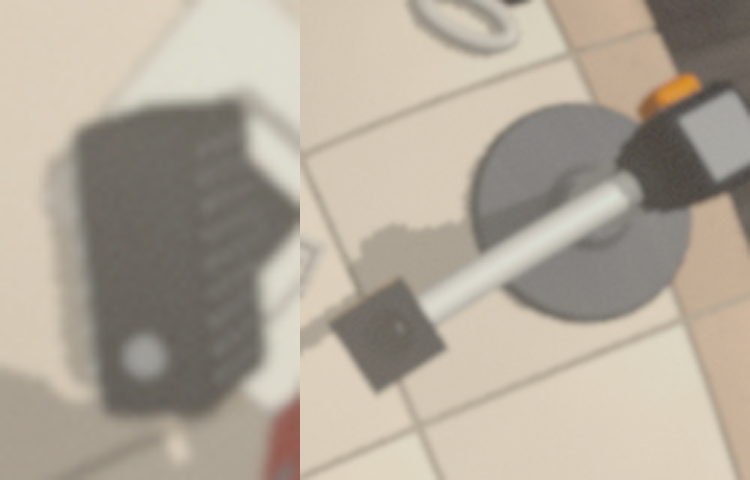

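In w2 the fins are on the lamp's +y side (crop right), so the panel faces -y and only a small turn is needed. The socket block is almost directly below the camera at crop (389,335). Next I'll measure precisely.

Run:
```python
from h import *
def ld(f): d=np.load(f); return d["im"],(d["K"],d["R"],d["t"])
def comp(m,u,v,box):
    k=np.zeros(m.shape,np.uint8);x0,y0,x1,y1=box;k[y0:y1,x0:x1]=m[y0:y1,x0:x1]
    n,l,st,ce=cv2.connectedComponentsWithStats(k); i=l[int(v),int(u)]; return np.argwhere(l==i)[:,::-1].astype(float),st[i]
def rect(pts,z,c):
    P=np.array([onz("wrist",u,v,z,c)[:2] for u,v in pts]).astype(np.float32)*1000
    return cv2.minAreaRect(P),cv2.boxPoints(cv2.minAreaRect(P)).round(0).tolist()
for f,tg in(("w1.npz",[((.452,.129,.099),.099,26,70),((.45,.286,.17),.17,25,60)]),("w2.npz",[((.45,.286,.17),.17,25,60)])):
    im,c=ld(f); V=im.max(2)
    for P,z,h,th in tg:
        for th in (55,65,75):
            u,v=proj("wrist",P,c); pts,st=comp((V<th).astype(np.uint8),u,v,(int(u-h),int(v-h),int(u+h),int(v+h)))
            if len(pts)<3000: print(f,z,th,st,rect(pts,z,c)[0])
# w2 foot
im,c=ld("w2.npz"); h=cv2.cvtColor(im,cv2.COLOR_RGB2HSV)
print("foot colour",im[round(155/3)+1,round(210/3)+228], "sock", im[113,258], "head",im[40,353])
for q in[(389,335),(330,325),(400,278),(445,348),(378,392)]: print("sock",onz("wrist",228+(q[0]-300)/3,1+q[1]/3,.17,c).round(4))
for q in[(582,213),(475,213),(690,213),(582,104),(582,321)]: print("foot",onz("wrist",228+(q[0]-300)/3,1+q[1]/3,.026,c).round(4))
t=np.load("top.npy"); 
for q in[(127,461),(47,461),(207,461),(127,377),(127,545)]: print("foot top",onz("top",155+q[0]/7.5,195+(q[1]-300)/3.75,.026 if q[0]!=0 else 0).round(4))
```

```text
w1.npz 0.099 55 [251 145  20  48 572] ((455.1971130371094, 130.7939453125), (23.313730239868164, 58.53056335449219), 67.60314178466797)
w1.npz 0.099 65 [ 250  141   22   52 1006] ((452.9745788574219, 131.7293701171875), (25.785499572753906, 63.37668228149414), 67.5774917602539)
w1.npz 0.099 75 [ 249  141   23   52 1057] ((452.82904052734375, 131.35511779785156), (26.593442916870117, 63.39311218261719), 67.57759094238281)
w1.npz 0.17 55 [393 104  17  25 221] ((446.8316955566406, 290.2318115234375), (17.59039306640625, 24.55779266357422), 83.31375885009766)
w1.npz 0.17 65 [376  96  39  42 899] ((441.5506286621094, 282.7334289550781), (44.58786392211914, 37.675926208496094), 5.924426078796387)
w1.npz 0.17 75 [ 376   96   47   42 1170] ((446.0685729980469, 289.49652099609375), (56.66851043701172, 42.463096618652344), 72.61897277832031)
w2.npz 0.17 55 [252 104  14  15  77] ((450.81005859375, 291.63800048828125), (12.279830932617188, 11.95479679107666), 39.843196868896484)
w2.npz 0.17 65 [240  96  35  34 658] ((450.2844543457031, 289.5600280761719), (24.62950325012207, 24.69611358642578), 10.542189598083496)
w2.npz 0.17 75 [239  95  36  35 722] ((450.318603515625, 289.4203186035156), (25.700990676879883, 25.984798431396484), 10.50901985168457)
foot colour [80 77 73] sock [54 49 42] head [45 43 39]
sock [0.451  0.2898 0.17  ]
sock [0.4406 0.274  0.17  ]
sock [0.4356 0.3001 0.17  ]
sock [0.4617 0.3044 0.17  ]
sock [0.4664 0.2794 0.17  ]
foot [0.4323 0.4007 0.026 ]
foot [0.4139 0.352  0.026 ]
foot [0.4503 0.4532 0.026 ]
foot [0.3816 0.4231 0.026 ]
foot [0.4813 0.3801 0.026 ]
foot top [0.4281 0.4417 0.026 ]
foot top [0.4286 0.4688 0.026 ]
foot top [0.4276 0.4146 0.026 ]
foot top [0.4848 0.4425 0.026 ]
foot top [0.3724 0.441  0.026 ]
```

```bash
python3 -m inch '{"offset":[[0,-45,0],[1,-90,0],[2,-125,30],[2,-141,75],[2,-141,120],[2,-141,165],[2,-141,180],[2,-141,180]],"angular":[[0,0,-0.016],[0,0,-0.016],[0,0,-0.016],[0,0,-0.016],[0,0,-0.016],[0,0,-0.016],[0,0,-0.016],[0,0,-0.016]],"fingers":[85,85,85,85,85,85,75,70]}'
python3 -m inch '{"offset":[[0,0,0],[0,0,0]],"angular":[[0,0,0],[0,0,0]],"fingers":[70,70]}'
python3 - <<'E'
from h import *
s=robot.get_state(); c=cam("wrist"); im=optics.capture("wrist")
np.savez("w3.npz",im=im,K=c[0],R=c[1],t=c[2]); print(s["tcp_pos"],s["tcp_rot"],s["width"])
V=im.max(2); u,v=proj("wrist",(.453,.1315,.099),c); print(u,v)
for th in(55,65,75):
    k=np.zeros(V.shape,np.uint8); x0,y0=int(u-35),int(v-60); k[y0:int(v+60),x0:int(u+35)]=(V<th)[y0:int(v+60),x0:int(u+35)]
    n,l,st,ce=cv2.connectedComponentsWithStats(k); i=l[int(v),int(u)]; P=np.argwhere(l==i)[:,::-1]
    print(th,st[i],cv2.minAreaRect(np.array([onz("wrist",a,b,.099,c)[:2] for a,b in P]).astype(np.float32)*1000))
cv2.imwrite("pics/w3.png",cv2.resize(np.clip(255*(im/255.)**0.55,0,255).astype(np.uint8)[:,:,::-1],(768,576)))
E
```

```text
time_s: 4.0
tcp_pos: [0.4522, 0.1315, 0.1493]
tcp_rot: [-0.001, 0.194, 0.981, -0.001]
ft_force: [0.1, -0.0, 0.4]
width: 0.819
gripper_force: 0.0
time_s: 4.2
tcp_pos: [0.4535, 0.1325, 0.1517]
tcp_rot: [0.001, 0.194, 0.981, 0.0]
ft_force: [-0.4, 0.8, -0.0]
width: 0.821
gripper_force: 0.0
[0.4534726  0.1324758  0.15168744] [8.97361506e-04 1.94169746e-01 9.80967436e-01 4.39930793e-04] 0.8214565570803748
252.1208683088369 220.1377928467383
55 [ 231  164   43  103 3984] ((451.9429016113281, 132.2342529296875), (27.150238037109375, 69.6479263305664), 67.59199523925781)
65 [ 230  163   45  104 4161] ((451.67132568359375, 132.3092498779297), (27.954622268676758, 70.47633361816406), 68.22767639160156)
75 [ 230  162   45  106 4381] ((451.681640625, 132.0109100341797), (28.22368049621582, 71.88093566894531), 68.57746887207031)
```

View pics/w3.png

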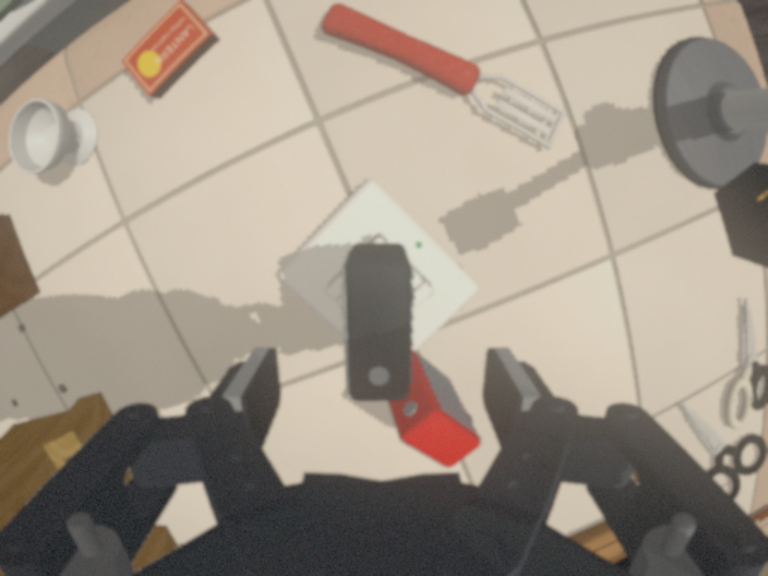

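The lamp sits centred between the fingers at (378,320), and the red lamp is clear. Next: descend, grip and lift.

```bash
python3 -m inch '{"offset":[[0,0,35],[0,0,65],[0,0,75],[0,0,75],[0,0,75],[0,0,75],[0,0,75],[0,0,75]],"angular":[[0,0,0],[0,0,0],[0,0,0],[0,0,0],[0,0,0],[0,0,0],[0,0,0],[0,0,0]],"fingers":[70,70,70,70,20,20,20,20]}' 40
python3 -m inch '{"offset":[[0,0,0],[0,0,0],[0,0,0]],"angular":[[0,0,0],[0,0,0],[0,0,0]],"fingers":[20,20,20]}'
python3 -m inch '{"offset":[[0,0,-10],[0,0,-25],[0,0,-45],[0,0,-70],[0,0,-110],[0,0,-150],[0,0,-190],[0,0,-190]],"angular":[[0,0,0],[0,0,0],[0,0,0],[0,0,0],[0,0,0],[0,0,0],[0,0,0],[0,0,0]],"fingers":[20,20,20,20,20,20,20,20]}'
python3 - <<'E'
from h import *
s=robot.get_state();print(s["tcp_pos"],s["tcp_rot"],s["ft_force"])
E
```

```text
time_s: 5.05
tcp_pos: [0.4534, 0.1327, 0.0763]
tcp_rot: [0.001, 0.194, 0.981, 0.0]
ft_force: [-1.9, -0.9, 13.4]
width: 0.326
gripper_force: 38.8
time_s: 5.35
tcp_pos: [0.4534, 0.1327, 0.0763]
tcp_rot: [0.001, 0.194, 0.981, 0.0]
ft_force: [-2.6, -1.0, 12.7]
width: 0.325
gripper_force: 38.8
time_s: 6.15
tcp_pos: [0.4536, 0.1335, 0.2701]
tcp_rot: [0.003, 0.194, 0.981, 0.002]
ft_force: [0.7, -0.2, -2.2]
width: 0.327
gripper_force: 39.8
[0.45358648 0.13348617 0.27013779] [0.00250457 0.19364364 0.98106721 0.00172966] [ 0.66011606 -0.17736199 -2.20558711]
```

```bash
python3 -m inch '{"offset":[[12,28,0],[24,56,0],[36,84,0],[48,112,0],[56,130,0],[62,144,0],[62,144,0],[62,144,0]],"angular":[[0,0,-0.1],[0,0,-0.2],[0,0,-0.3],[0,0,-0.4],[0,0,-0.5],[0,0,-0.574],[0,0,-0.574],[0,0,-0.574]],"fingers":[20,20,20,20,20,20,20,20]}'
python3 -m inch '{"offset":[[0,0,0],[0,0,0],[0,0,0]],"angular":[[0,0,0],[0,0,0],[0,0,0]],"fingers":[20,20,20]}'
python3 - <<'E'
from h import *
s=robot.get_state(); print(s["tcp_pos"],s["tcp_rot"],s["joint_positions"].round(2))
d={}
for n in("wrist","scene","top"):
    c=cam(n); im=optics.capture(n); np.savez(f"p_{n}.npz",im=im,K=c[0],R=c[1],t=c[2]); d[n]=(im,c)
T=[]
for n,a in(("wrist",45),("scene",30),("top",30)):
    im,c=d[n]; u,v=proj(n,(.4505,.2897,.21),c).astype(int); print(n,u,v,proj(n,(.4505,.2897,.17),c),a)
    g=cv2.copyMakeBorder(np.clip(255*(im/255.)**0.6,0,255).astype(np.uint8),90,90,90,90,0)
    T.append(cv2.resize(g[v+90-int(a*1.5):v+90+int(a*1.5),u+90-a:u+90+a],(264,396),interpolation=cv2.INTER_CUBIC))
cv2.imwrite("pics/p.png",np.hstack(T)[:,:,::-1])
E
```

```text
time_s: 6.95
tcp_pos: [0.4501, 0.289, 0.2655]
tcp_rot: [-0.0, -0.091, 0.996, -0.0]
ft_force: [0.5, -0.1, -1.6]
width: 0.322
gripper_force: 39.8
time_s: 7.25
tcp_pos: [0.4505, 0.2891, 0.2655]
tcp_rot: [0.0, -0.091, 0.996, -0.0]
ft_force: [-0.6, 0.1, -1.9]
width: 0.323
gripper_force: 39.8
[0.45051722 0.28909841 0.26548609] [ 9.01739659e-05 -9.14435645e-02  9.95810255e-01 -4.51222278e-05] [-0.21  0.73 -0.84  1.59  0.59  1.09  0.55]
wrist 254 218 [254.33050918 200.44009523] 45
scene 229 190 [230.59633655 207.13173968] 30
top 222 224 [224.99194646 225.20225009] 30
```

View pics/p.png

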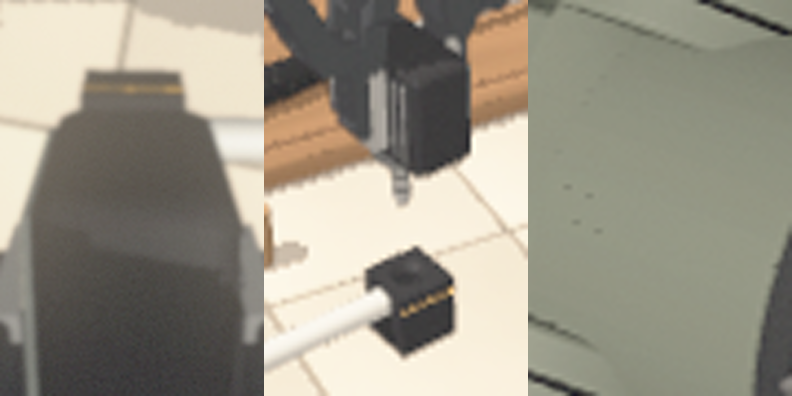

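The wrist view shows the block's lateral centre agreeing with the lamp. The scene view shows the pin tip at px (230.4,190.5) above the hole at px (231.5,206.8). I'll compute the residuals.

Run:
```python
from h import *
print(proj("scene",(.4505,.2891,.2052)),proj("scene",(.4505,.2891,.2312)))
for d in((.004,0,0),(0,.004,0),(0,0,.004)): print(proj("scene",np.array((.4505,.2897,.17))+d)-proj("scene",(.4505,.2897,.17)))
s=np.load("p_scene.npz")["im"]
print(s[180:195,222:240].max(2)); print(s[200:214,220:246].max(2))
```

```text
[230.33784218 192.15864285] [229.91552676 180.64879036]
[-0.90511018 -1.18002652]
[-1.92059891  0.6175493 ]
[-0.06148131 -1.65220542]
[[117  97  67  66  60  43  41  46  53  48  26  29  28  24  24  23  24  22]
 [137 135 127  86  70  71  49  31  49  47  27  29  29  25  25  24  24  23]
 [196 196 224 176 132  89  75  60  46  41  31  30  29  26  25  23  24  23]
 [244 244 244 244 227 154  93  98  85  46  32  28  28  25  25  23  75 141]
 [244 244 244 245 244 215 107 115 116  76 117  59  50  77  77 142 183 242]
 [245 245 245 245 245 231 109  82  81  87 212 164 160 185 186 243 245 245]
 [245 245 245 245 246 246 139 131 131 121 202 244 245 245 245 245 245 245]
 [246 246 246 246 246 246 134 118 117 113 165 244 246 245 245 246 246 245]
 [246 246 246 246 246 246 135  84  80  88 177 244 246 246 246 246 245 245]
 [246 246 246 246 246 246 183 140 130 123 190 244 245 245 246 246 246 245]
 [246 246 246 246 246 246 228 158 131 130 228 245 246 246 246 246 246 246]
 [246 246 246 246 246 246 246 180 163 189 244 246 246 246 246 246 246 246]
 [246 247 247 247 246 247 247 234 234 246 246 246 247 247 246 246 
[... 986 characters left out ...]
37  36  37
   37  37  38 129 234 242 242 242]
 [207 181  60  31  34  37  38  37  28  24  25  26  26  32  31  36  37  37
   37  36  34  29 196 241 243 243]
 [244 213  68  29  30  34  36  38  37  30  30  29  31  35  34  37  38  36
   35  29  24  24 190 241 243 243]
 [245 224  73  73 146 122  46  37  37  37  37  38  38  37  36  36  35  31
   24  24  45 149 185 241 243 243]
 [242 243 160 184 245 230 131  45  35  37  38  37  36  36  29  31  25  24
   47  58  76 232 221 242 243 243]
 [231 242 246 248 248 248 226  97  38  36  36  36  29  30  24  23  82  71
   78  91  62  28 198 242 243 243]
 [247 248 248 248 246 243 236 143  46  34  30  28  24  24  51  57 132 113
   56  27  23  23 186 241 243 243]]
```

Pin and hole agree to within about 1 mm, so I'll lower it.

```bash
python3 -m inch '{"offset":[[0,0,15],[0,0,30],[0,0,35],[0,0,39],[0,0,43],[0,0,45],[0,0,45]],"angular":[[0,0,0],[0,0,0],[0,0,0],[0,0,0],[0,0,0],[0,0,0],[0,0,0]],"fingers":[20,20,20,20,20,20,20]}'
python3 -c "
from h import *
print(robot.get_state())"
```

```text
time_s: 8.1
tcp_pos: [0.4495, 0.2892, 0.2204]
tcp_rot: [-0.001, -0.092, 0.996, -0.0]
ft_force: [-7.0, -2.7, -3.2]
width: 0.32
gripper_force: 39.5
{'time_s': 8.1, 'joint_positions': array([-0.22476822,  0.78404565, -0.80017259,  1.66049361,  0.65212592,
        0.98613215,  0.50034962]), 'joint_velocities': array([ 0.00109185,  0.00014595,  0.00075188,  0.00049541, -0.00348151,
        0.00285372,  0.00333624]), 'joint_torque': array([ 7.94028193e-01, -8.65175629e+01, -1.31340024e+01, -2.32396585e+01,
        1.76454574e+00, -1.66538972e+00, -7.58007984e-02]), 'tcp_pos': array([0.44945746, 0.28923092, 0.22035465]), 'tcp_rot': array([-9.99546821e-04, -9.21360601e-02,  9.95745801e-01, -4.97098948e-04]), 'ft_force': array([-6.96828202, -2.72449031, -3.16915797]), 'ft_torque': array([-0.62864511,  1.79170851,  0.00451637]), 'gripper_force': 39.48107063770294, 'width': 0.32029760231918675}
```

```bash
python3 -m inch '{"offset":[[1.6,-0.3,0],[1.6,-0.3,3],[1.6,-0.3,7],[1.6,-0.3,11],[1.6,-0.3,14],[1.6,-0.3,16.5],[1.6,-0.3,17.5],[1.6,-0.3,17.5]],"angular":[[0,0,0],[0,0,0],[0,0,0],[0,0,0],[0,0,0],[0,0,0],[0,0,0],[0,0,0]],"fingers":[20,20,20,20,20,20,20,20]}'
```

```text
time_s: 8.9
tcp_pos: [0.4489, 0.289, 0.2041]
tcp_rot: [0.001, -0.092, 0.996, -0.0]
ft_force: [-8.3, -7.9, 29.9]
width: 0.321
gripper_force: 43.8
```

```bash
python3 -m inch '{"offset":[[0,0,-0.5],[0,0,-0.5],[0,0,-0.5],[0,0,-0.5],[0,0,-0.5]],"angular":[[0,0,0],[0,0,0],[0,0,0],[0,0,0],[0,0,0]],"fingers":[30,50,60,60,60]}'
python3 -m inch '{"offset":[[0,0,-15],[0,0,-40],[0,0,-75],[0,0,-110],[0,0,-110],[0,0,-110]],"angular":[[0,0,0],[0,0,0],[0,0,0],[0,0,0],[0,0,0],[0,0,0]],"fingers":[60,60,60,60,60,60]}'
python3 - <<'E'
from h import *
s=robot.get_state(); print(s["tcp_pos"],s["tcp_rot"],s["joint_positions"].round(2))
T=[]
for n in("wrist","scene"):
    c=cam(n); im=optics.capture(n); np.savez(f"q_{n}.npz",im=im,K=c[0],R=c[1],t=c[2])
    print(n,[proj(n,P,c).round(1).tolist() for P in((.4495,.2892,.17),(.4495,.2892,.227),(.4285,.407,.196),(.4285,.407,.026))])
    g=np.clip(255*(im/255.)**0.6,0,255).astype(np.uint8)
    T.append(cv2.resize(g if n=="wrist" else g[150:330,150:286],(532,400) if n=="wrist" else (268,400),interpolation=cv2.INTER_CUBIC)) 
cv2.imwrite("pics/q.png",np.hstack(T)[:,:,::-1])
E
```

```text
time_s: 9.4
tcp_pos: [0.4488, 0.289, 0.2032]
tcp_rot: [-0.0, -0.092, 0.996, 0.0]
ft_force: [0.8, 0.5, -0.2]
width: 0.704
gripper_force: 0.0
time_s: 10.0
tcp_pos: [0.449, 0.2889, 0.3135]
tcp_rot: [0.0, -0.092, 0.996, 0.0]
ft_force: [1.4, -1.1, 0.3]
width: 0.702
gripper_force: 0.0
[0.44895568 0.2889195  0.31351021] [ 3.92782306e-04 -9.18439141e-02  9.95773334e-01  9.68638919e-05] [-0.2   0.68 -0.87  1.51  0.54  1.2   0.61]
wrist [[253.8, 185.5], [253.8, 204.5], [386.0, 194.0], [337.0, 161.4]]
scene [[231.1, 207.4], [230.2, 182.8], [173.9, 222.4], [183.2, 288.2]]
```

View pics/q.png

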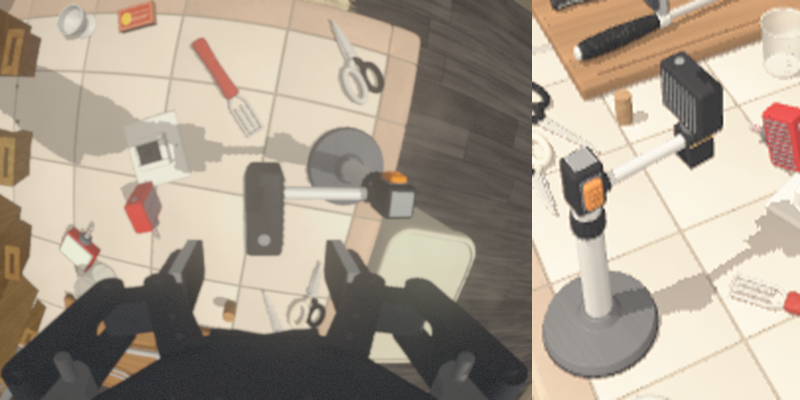

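The lamp is seated on the socket block at scene crop (697,140), fins toward the stand and panel outward, with the mast down. Next I'll go above the head with a quarter turn.

```bash
python3 -m inch '{"offset":[[0,15,0],[0,30,0],[0,45,0],[0,60,0],[0,75,0],[0,90,0],[-1,105,0],[-1,120,0]],"angular":[[0,0,0.14],[0,0,0.28],[0,0,0.42],[0,0,0.56],[0,0,0.7],[0,0,0.84],[0,0,0.98],[0,0,1.12]],"fingers":[70,70,70,70,70,70,70,70]}'
python3 -m inch '{"offset":[[0,0,0],[0,0,0],[0,0,0],[0,0,0],[0,0,0],[0,0,0]],"angular":[[0,0,0.14],[0,0,0.28],[0,0,0.42],[0,0,0.451],[0,0,0.451],[0,0,0.451]],"fingers":[70,70,70,70,70,70]}'
python3 - <<'E'
from h import *
s=robot.get_state(); print(s["tcp_pos"],s["tcp_rot"],s["joint_positions"].round(2))
c=cam("wrist"); im=optics.capture("wrist"); np.savez("r.npz",im=im,K=c[0],R=c[1],t=c[2])
u,v=proj("wrist",(.4285,.407,.196),c); print(u,v)
h=cv2.cvtColor(im,cv2.COLOR_RGB2HSV).astype(int); m=((h[...,0]<20)&(h[...,1]>150)&(h[...,2]>100)).astype(np.uint8)
n,l,st,ce=cv2.connectedComponentsWithStats(m); print([ (ce[i].round(1),st[i]) for i in range(1,n) if st[i][4]>30])
x,y=int(u)-75,int(v)-75; x=max(x,0);y=max(y,0); g=np.clip(255*(im/255.)**0.6,0,255).astype(np.uint8)[y:y+150,x:x+150]; print(x,y)
cv2.imwrite("pics/r.png",cv2.resize(g[:,:,::-1],None,fx=4,fy=4,interpolation=cv2.INTER_CUBIC))
E
```

```text
time_s: 10.9
tcp_pos: [0.4277, 0.4075, 0.3123]
tcp_rot: [-0.0, 0.454, 0.891, -0.001]
ft_force: [-0.9, 0.3, -0.9]
width: 0.823
gripper_force: 0.0
time_s: 11.5
tcp_pos: [0.4278, 0.4071, 0.313]
tcp_rot: [-0.0, 0.638, 0.77, -0.0]
ft_force: [0.6, 0.1, 0.5]
width: 0.821
gripper_force: 0.0
[0.42784892 0.40705009 0.31299281] [-4.75777014e-05  6.37893945e-01  7.70124179e-01 -2.48232723e-04] [-0.63  0.69 -0.4   1.31  0.27  1.2  -0.85]
255.3846555038272 192.79841354359846
[(array([235. , 185.9]), array([231, 175,   8,  22, 145], dtype=int32)), (array([462.1, 271.8]), array([ 417,  249,   85,   67, 2237], dtype=int32)), (array([191.4, 258.8]), array([187, 253,  11,  13,  96], dtype=int32)), (array([394. , 267.5]), array([391, 264,   7,   8,  48], dtype=int32)), (array([133.6, 325.4]), array([131, 322,   6,   8,  36], dtype=int32)), (array([390.6, 348.9]), array([376, 328,  28,  39, 632], dtype=int32)), (array([411.3, 370. ]), array([405, 361,  16,  18, 128], dtype=int32))]
180 117
```

View pics/r.png

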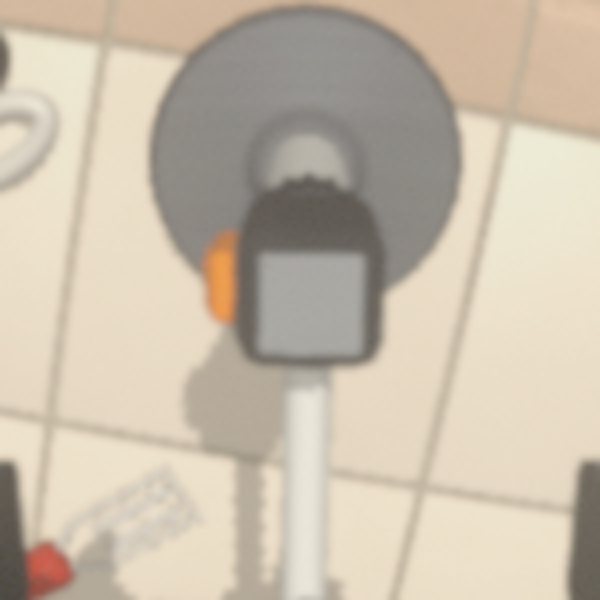

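The head's plate centre is at wrist px (257.8,193.3), about 2 mm toward tool +y from my estimate, and the button is at left px (235,186). I'll descend with a 1.5 mm correction and squeeze.

```bash
python3 -m inch '{"offset":[[0,1.5,35],[0,1.5,75],[0,1.5,105],[0,1.5,125],[0,1.5,135],[0,1.5,138],[0,1.5,138],[0,1.5,138]],"angular":[[0,0,0],[0,0,0],[0,0,0],[0,0,0],[0,0,0],[0,0,0],[0,0,0],[0,0,0]],"fingers":[65,65,65,65,65,65,65,65]}' 60
python3 -m inch '{"offset":[[0,0,0],[0,0,0],[0,0,0],[0,0,0],[0,0,0],[0,0,0],[0,0,0]],"angular":[[0,0,0],[0,0,0],[0,0,0],[0,0,0],[0,0,0],[0,0,0],[0,0,0]],"fingers":[45,40,30,25,25,25,25]}' 60
```

```text
time_s: 12.35
tcp_pos: [0.4296, 0.4077, 0.1763]
tcp_rot: [-0.0, 0.639, 0.769, 0.001]
ft_force: [0.9, 0.3, -0.3]
width: 0.758
gripper_force: 0.0
time_s: 13.05
tcp_pos: [0.4301, 0.4078, 0.1763]
tcp_rot: [0.0, 0.639, 0.769, 0.001]
ft_force: [4.5, 1.5, 8.3]
width: 0.375
gripper_force: 64.4
```

The button is squeezed: the width is about 32 mm and side force is low. Pulling up now.

```bash
python3 -m inch '{"offset":[[0,0,-4],[0,0,-10],[0,0,-18],[0,0,-26],[0,0,-34],[0,0,-42],[0,0,-50],[0,0,-58]],"angular":[[0,0,0],[0,0,0],[0,0,0],[0,0,0],[0,0,0],[0,0,0],[0,0,0],[0,0,0]],"fingers":[25,25,25,25,25,25,25,25]}'
python3 -m inch '{"offset":[[0,0,-8],[0,0,-16],[0,0,-24],[0,0,-31],[0,0,-36],[0,0,-39],[0,0,-39],[0,0,-39]],"angular":[[0,0,0],[0,0,0],[0,0,0],[0,0,0],[0,0,0],[0,0,0],[0,0,0],[0,0,0]],"fingers":[25,25,25,25,25,25,25,25]}'
```

```text
time_s: 13.85
tcp_pos: [0.4301, 0.4077, 0.2337]
tcp_rot: [0.0, 0.639, 0.769, 0.001]
ft_force: [9.0, 5.7, -6.6]
width: 0.377
gripper_force: 63.8
time_s: 14.65
tcp_pos: [0.4301, 0.4077, 0.2725]
tcp_rot: [0.0, 0.639, 0.769, 0.001]
ft_force: [9.5, 5.3, -6.4]
width: 0.376
gripper_force: 63.8
```

```bash
python3 -m inch '{"offset":[[0,0,-1],[0,0,-2],[0,0,-3],[0,0,-3],[0,0,-3]],"angular":[[0,0,0],[0,0,0],[0,0,0],[0,0,0],[0,0,0]],"fingers":[25,25,25,25,25]}'
python3 -m inch '{"offset":[[0,0,-1],[0,0,-1],[0,0,-1]],"angular":[[0,0,0],[0,0,0],[0,0,0]],"fingers":[25,25,25]}'
```

```text
time_s: 15.15
tcp_pos: [0.4301, 0.4077, 0.2755]
tcp_rot: [0.0, 0.639, 0.769, 0.001]
ft_force: [8.8, 6.2, -4.5]
width: 0.374
gripper_force: 63.9
time_s: 15.45
tcp_pos: [0.4301, 0.4077, 0.2764]
tcp_rot: [0.0, 0.639, 0.769, 0.001]
ft_force: [8.7, 7.4, -7.2]
width: 0.375
gripper_force: 64.1
```

```bash
python3 -m inch '{"offset":[[0,0,-1],[0,0,-1],[0,0,-1]],"angular":[[0,0,0],[0,0,0],[0,0,0]],"fingers":[25,25,25]}'
python3 -m inch '{"offset":[[0,0,-1],[0,0,-1],[0,0,-1]],"angular":[[0,0,0],[0,0,0],[0,0,0]],"fingers":[25,25,25]}'
```

```text
time_s: 15.75
tcp_pos: [0.4301, 0.4077, 0.2764]
tcp_rot: [-0.0, 0.639, 0.769, 0.0]
ft_force: [12.5, 11.1, -20.3]
width: 0.373
gripper_force: 63.3
time_s: 16.05
tcp_pos: [0.4301, 0.4077, 0.2765]
tcp_rot: [-0.0, 0.639, 0.769, -0.0]
ft_force: [14.9, 13.8, -34.8]
width: 0.376
gripper_force: 64.5
```

The head is up against the top stop: z stalls at 0.2765, 100.2 mm up, with force rising. I'll relax slightly and check numerically that the lamp rose with it.

```bash
python3 -m inch '{"offset":[[0,0,0.8],[0,0,0.8],[0,0,0.8],[0,0,0.8]],"angular":[[0,0,0],[0,0,0],[0,0,0],[0,0,0]],"fingers":[25,25,25,25]}'
python3 - <<'E'
from h import *
im=optics.capture("scene"); a=np.load("q_scene.npz")["im"]
s=np.array((.4495,.2892,.17)); print("expect lamp top/socket", proj("scene",s+[0,0,.157]),proj("scene",s+[0,0,.1]),"was",proj("scene",s+[0,0,.057]))
p0=proj("scene",s+[0,0,.03]).astype(int)
# track lamp+socket-block dark silhouette
u0,v0=proj("scene",s+[0,0,.057]); u1,v1=proj("scene",s+[0,0,.157])
for I,u,v in((a,u0,v0),(im,u1,v1)):
    k=np.zeros(I.shape[:2],np.uint8); b=slice(max(int(v)-20,0),int(v)+55),slice(int(u)-20,int(u)+26); k[b]=(I.max(2)<75)[b]
    n,l,st,ce=cv2.connectedComponentsWithStats(k); i=1+np.argmax(st[1:,4]); print("sil",(u,v),st[i],ce[i])
print(robot.get_state()["ft_force"],robot.get_state()["tcp_pos"])
E
```

```text
time_s: 16.45
tcp_pos: [0.4301, 0.4077, 0.2765]
tcp_rot: [-0.0, 0.639, 0.769, 0.0]
ft_force: [12.5, 10.8, -23.1]
width: 0.372
gripper_force: 65.2
expect lamp top/socket [228.401984   134.21932478] [229.44504208 162.88176991] was [230.17140227 182.84159736]
sil (np.float64(230.17140226952702), np.float64(182.84159736065808)) [215 173  32  53 949] [231.86617492 197.09694415]
sil (np.float64(228.40198400358364), np.float64(134.21932478258833)) [ 208  118   39   65 1359] [228.75202355 150.2950699 ]
[ 12.66389682  10.82467966 -23.87511074] [0.43003185 0.40770342 0.2764834 ]
```

```bash
python3 -c "
from workcell import workorder
print(workorder.hand_in())"
```

```text
the job is handed in; nothing more can be done
None
```

The lamp is plugged fully into the socket with its panel facing outward, and the arm is holding the head against the top stop (100 mm up) with the button squeezed; I handed the job in at about 16.5 s, and no verdict came back.

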